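# Open the reader's shutter and scan the label under it

### The job

Slide the reader's shutter one click, so that its open window uncovers the bar-code label (not on to the amber filter at the last stop). Then take the scanner off its blue pad, hold it level and steady over the middle of the label for a good second and a half, its lens about 6 cm above it and its scan line running along the label, and lay it gently back on the pad, lens down and along the pad, leaving the shutter open. Do not disturb the dishes or the mouse.

Things in the scene. Friction and masses are not known exactly. Their poses are not given: they have to be found in the camera images.
- reader: Cream bench-top reader, fixed: 220 mm along its x, 320 along its y, 75 high; origin under its centre, z up, yaw within 0.3 rad. On its top the shutter plate slides along y between two 10 mm high aluminium rails (x = -42 and +42 mm). At x = +60 to +100 mm is a black strip of sample wells with vials reaching 30 mm above the top.
- label (a point): Middle of the white bar-code label on the reader's top, 77 mm above the bench; the label is 62 mm along the reader's x and 28 mm along its y, its axes are the reader's. The shutter plate passes over it, its upper face 6 mm above the label.
- shutter (a joint): Steel shutter plate, 0 to 0.10 m, growing along the reader's +y. Three spring-clicked stops: 0 (start: blank steel over the label), 0.05 m (open window over it), 0.10 m (amber filter over it). It resists with up to about 6 N on leaving a stop; past half way between two stops it is drawn into the next, to within about 2 mm.
- fin (a point): Centre of the red upright fin that moves the shutter: 12 mm thick along the reader's y (the sliding direction), 46 mm along its x, 42 mm tall; this point is 21 mm below its top, 109.5 mm above the bench. It stands on a 4 mm steel tongue over the reader's top, on the robot's side of the plate. Moves with the shutter; axes are the reader's.
- scanner: Loose hand scanner, 0.2 kg, 200 mm long. Origin on its underside, x from handle to head, z up. Black handle 30 wide, 32 high, x -110 to +34 mm; grey head, yellow top, 66 wide, 42 high, x 34 to 90 mm. Lens under the head at x = 62, looks straight along -z; scan line along its y. Balances near x = 0. Lies flat on the pad, lens down, head roughly to the pad's +x.
- handle (a point): Point in the scanner's handle at x = 0, 18 mm above its underside: a good place to hold it across its 30 mm width.
- focus (a point): Point on the scanner's line of sight, 60 mm straight below the lens (scanner x = 62, z = -60 mm): it should lie on the middle of the label during the scan. Axes are the scanner's.
- pad: Blue pad fixed on the bench, 250 mm along its x, 130 mm along its y, 4 mm thick; origin under its centre. The reader and the pad may have changed sides.
- dish0: Clear round dish with a red knob, 64 mm across, 25 mm high; origin under its centre. Bystander.
- dish1: As dish0. Bystander.
- dish2: As dish0. Bystander.
- mouse: Black computer mouse 108 x 60 x 30 mm, origin under its centre. Bystander.

How it is judged:
By the outcome, as a careful person would: the job done as asked, in the order asked, and still so for the second after the job is handed in, with the robot touching nothing.
It also fails if it takes over 64 s, if anything falls off the work surface, if the arm or the gripper's body presses on something with over 40 N, if the wrist force passes 120 N, or if a joint passes its speed limit or range.

### The arm

A 6-joint arm with a two-finger parallel gripper is mounted at the origin on the work surface. World frame = base frame: x ahead of the robot, y to its left, z up, the work surface at z = 0. Lengths are in m, angles in degrees, forces in N, time in s.
With the tool pointing down it reaches from about 0.325 to 0.875 m from the base axis. Payload 4.4 kg.
Tool frame: the origin (TCP) lies midway between the tips of the shut fingers; the grasp point (between the pads) lies 19 mm behind it (bot.tcp_to_grasp is the distance from the TCP to the grasp point, in m); z points along the fingers, y is the line along which they close (so a half turn about z gives the same grasp; the last joint's range is limited). The gripper opens to 85 mm and grips with 20 to 120 N. Pads are 22 mm wide; open, the fingers measure 114 mm over their backs; the gripper's body (76 mm by 85 mm) begins 54 mm behind the grasp point. The pads swing forward as they close: fully open they stand 13 mm farther back than shut.
Start: joints at [-80.415, 11.837, 88.321, -0, 79.842, -8.623], TCP at [0.18, -0.546, 0.202] pointing down, gripper open.
Joint ranges: [-156.59, 156.59], [-49.26, 127.26], [12.9, 141.05], [-63.56, 243.56], [4.71, 150.69], [-161.64, 161.64]. Speed limits (degrees/s): [159.86, 159.86, 180, 180, 180, 180].

### API

Orientations are given as a 3x3 rotation matrix whose columns are the frame's x, y, z axes.
In Python, from plant import bot gives the robot as it stands.
- The arm moves only by the shell command python3 -m crank 'ROWS' [OPENING] [FORCE]. ROWS is JSON, a list of rows, each an object with "offset": the shift along the world's x, y, z each as a share of 400 mm, from -1 to 1, a list of three; "dr": the turn, a rotation vector about the world's x, y, z each as a share of 120 degrees, from -1 to 1, a list of three. In form: [{"offset": [dx, dy, dz], "dr": [rx, ry, rz]}, ...]. A call has 1 to 12 rows; each row is the pose to reach, as a shift and turn from the pose commanded when the call began; what a row does not reach only later rows make up. A row lasts 1/10 s, in which the tool goes at most 50 mm and 8.59 degrees, less where a joint would pass 70% of its speed; a pose out of reach is approached as far as the arm can. A call with a number of a shift or a turn outside -1 to 1 is refused whole. A call with a gripper value outside its range is refused whole. OPENING is the opening in per cent of the stroke, from 0 (shut) to 100 (fully open), set as the call begins (- or left out, the last holds). The fingers move at their own pace and stop on an object; FORCE is the grip in N (left out, the last holds). Time passes only in rows, so rows that repeat a pose let the fingers close. It gives the time, the measured TCP pose, the force, the opening and the grip force at its end, in the units of the state.
- bot.get_state(): the state, without advancing time (a new reading comes with each control period).
- bot.camera(name): name is "side" or "top"; returns a dict with "pixels" (480x640x3 uint8, red, green, blue), "fx", "fy", "cx", "cy" (pixels), "R" (3x3) and "t" (3): a world point X has camera coordinates R X + t. Camera axes: x right, y down, z forward; pixel columns grow to the right and rows downward; lengths in m; the calibration is good to about 2 mm. A picture is of the moment at which its call begins. There is no depth.
- bot.sign_off(): hands the job in; it is judged then, once.
The state is a dict: "t": time; "qpos": joint angles; "joint_vel": joint speeds; "tau": joint torques, N m; "tcp_pos": TCP position; "orientation": TCP orientation; "ft_force": force on the tool from outside, world axes, zero at the start; "torque": the same for the moment, N m; "opening": finger opening in m; "grip_force": force on a finger pad.
Only numpy, scipy, OpenCV 4.12 (cv2) and the standard library are available. Lean on these libraries where they do the work, as an engineer would, in place of code of your own. Each camera call takes 0.05 s, during which the arm holds its last target. There are 200 camera calls.

## Working session

There is one attempt and no reset: what is moved stays moved. The work goes in short steps, Python scripts to look and compute and a shell command to move; the robot and the scene stay as the last step left them, time stands still between calls to the robot, and variables do not carry over. Pictures are saved under pics/ and viewed, at most 10 in all, crops included, and the job is handed in when it is done.

```bash
mkdir -p pics; cat > h.py <<'E'
import numpy as np, cv2, json
from plant import bot
def snap(n,f=None):
    c=bot.camera(n)
    if f: cv2.imwrite('pics/'+f,cv2.cvtColor(np.array(c['pixels']),cv2.COLOR_RGB2BGR))
    return c
def ray(c,uv,z):
    R=np.array(c['R']);t=np.array(c['t']);o=-R.T@t
    uv=np.atleast_2d(uv).astype(float)
    d=np.c_[(uv[:,0]-c['cx'])/c['fx'],(uv[:,1]-c['cy'])/c['fy'],np.ones(len(uv))]@R
    return o+d*((z-o[2])/d[:,2])[:,None]
def proj(c,X):
    X=np.atleast_2d(X)@np.array(c['R']).T+np.array(c['t'])
    return np.c_[c['fx']*X[:,0]/X[:,2]+c['cx'],c['fy']*X[:,1]/X[:,2]+c['cy']]
E
python3 - <<'E'
from h import *
for n in('top','side'):
    c=snap(n,n+'0.png'); print(n,-np.array(c['R']).T@np.array(c['t']),c['fx'],np.round(c['R'],3).tolist())
    np.savez(n+'0.npz',**c)
print(bot.get_state())
E
```

```text
top [ 0.48225975 -0.02395629  1.18158167] 558.0444836895829 [[0.004, -1.0, 0.023], [-0.992, -0.007, -0.122], [0.122, -0.022, -0.992]]
side [0.24153739 0.60381341 0.55395929] 534.6332374626705 [[-0.876, -0.483, -0.012], [-0.259, 0.491, -0.831], [0.407, -0.725, -0.555]]
{'t': 0.1, 'qpos': array([-8.04143229e+01,  1.18812984e+01,  8.83979326e+01,  8.98740564e-04,
        7.98426388e+01, -8.62290389e+00]), 'joint_vel': array([-0.00191605, -0.16363699, -0.25371266, -0.01132127, -0.05269219,
        0.08039267]), 'tau': array([-4.35595502e-04, -3.84092045e+01, -2.92548180e+01, -2.05325032e-04,
        4.87563346e-03,  2.73196565e-05]), 'tcp_pos': array([ 0.17954177, -0.54545032,  0.20071189]), 'orientation': array([[ 9.49926190e-01,  3.12474189e-01, -3.38972983e-04],
       [ 3.12474194e-01, -9.49923928e-01,  2.09990110e-03],
       [ 3.34166346e-04, -2.10067136e-03, -9.99997738e-01]]), 'ft_force': array([ 0.13927787, -0.4839083 ,  0.67650074]), 'torque': array([ 0.01705673, -0.04181414, -0.00530631]), 'grip_force': 0.0, 'opening': 0.08586751092076433}
```

View pics/top0.png

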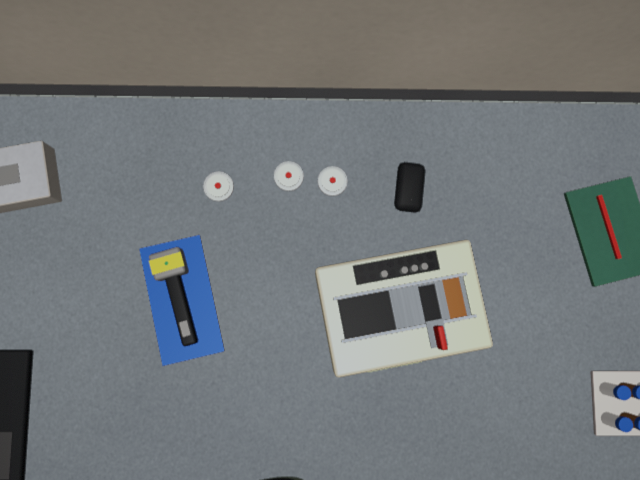

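View pics/side0.png

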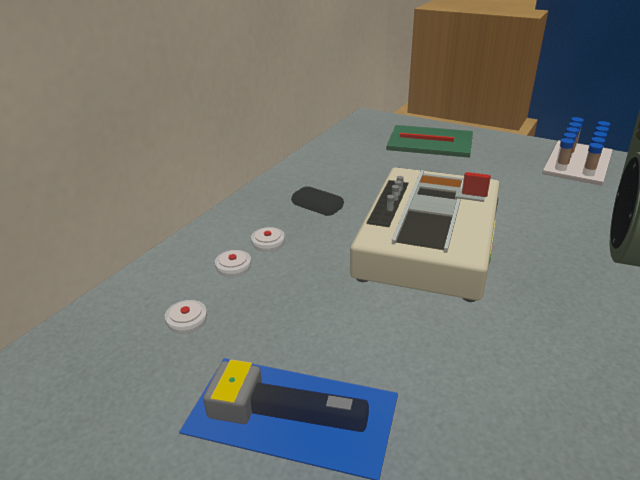

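The top view has the reader at the right (about 405,308), its red fin at (441,337) and amber at the right-hand end, so reader +y runs left. The pad and scanner are at the left (182,300), head up at (167,263). The dishes at (218,186), (288,175), (332,180) and the mouse at (410,187) are clear of both.

```bash
cat >> h.py <<'E'
def comps(c,f,lo,n=1,box=None):
    p=np.array(c['pixels']); h=cv2.cvtColor(p,cv2.COLOR_RGB2HSV).astype(int); m=f(h[...,0],h[...,1],h[...,2]).astype(np.uint8)
    if box: b=np.zeros_like(m); b[box[1]:box[3],box[0]:box[2]]=1; m*=b
    k=cv2.findContours(m,cv2.RETR_EXTERNAL,cv2.CHAIN_APPROX_NONE)[0]
    return [x[:,0,:] for x in sorted(k,key=cv2.contourArea,reverse=True) if cv2.contourArea(x)>lo][:n]
def rect(P):
    "centre, long, short, yaw of the long side (deg)"
    r=cv2.minAreaRect((P[:,:2]*1000).astype(np.float32)); b=cv2.boxPoints(r); e=[b[1]-b[0],b[2]-b[1]]
    L=sorted(e,key=np.linalg.norm); a=np.degrees(np.arctan2(L[1][1],L[1][0]))%180
    return np.round(r[0],1),np.round(np.linalg.norm(L[1]),1),np.round(np.linalg.norm(L[0]),1),round(float(a),2)
red=lambda h,s,v:((h<8)|(h>172))&(s>130)&(v>60)
blue=lambda h,s,v:(h>100)&(h<125)&(s>140)
yel=lambda h,s,v:(h>22)&(h<35)&(s>150)
amb=lambda h,s,v:(h>8)&(h<20)&(s>140)
dark=lambda h,s,v:v<50
cream=lambda h,s,v:(h>18)&(h<40)&(s>15)&(s<90)&(v>150)
E
python3 - <<'E'
from h import *
c=dict(np.load('top0.npz'))
for n,f,z,box in [('fin',red,.1305,(420,310,460,360)),('amber',amb,.083,(420,250,500,340)),('pad',blue,.004,None),('yellow',yel,.046,None),('handle',dark,.03,(140,277,225,360)),('wells',dark,.077,(340,245,445,290)),('dark plate',dark,.08,(330,280,400,345)),('window',dark,.08,(415,280,442,325)),('reader',cream,.075,(300,230,500,390))]:
    for k in comps(c,f,30,1,box): print(n,k.mean(0).round(1),*rect(ray(c,k,z)))
s=dict(np.load('side0.npz'))
for n,f,z,box in [('yellow',yel,.046,None),('fin',red,.1305,(450,150,500,210)),('pad',blue,.004,(170,340,420,480))]:
    for k in comps(s,f,30,1,box):
        print('side',n,k.mean(0).round(1),*rect(ray(s,k,z)))
print([proj(c,[ray(s,[[232,380]],z)[0]]).round(1).tolist() for z in(.04,.046,.05)])
E
```

```text
fin [440.2 337.1] [ 437.  -275.9] 45.0 17.1 10.99
amber [454.  297.5] [ 513.1 -316.5] 74.3 30.7 11.13
pad [181.1 299.9] [509.6 236.2] 248.0 128.8 13.49
yellow [166.4 262.7] [581.5 259. ] 64.1 26.5 107.17
handle [182.6 315.4] [487.1 229.5] 142.5 30.7 16.9
wells [393.4 266.6] [ 572.8 -203.5] 165.4 34.3 100.94
window [429.3 302.3] [ 503.5 -268.2] 65.6 29.1 10.84
reader [403. 308.] [ 493.2 -217.9] 316.0 217.9 100.88
side yellow [231.2 380.9] [579.9 259.7] 65.8 30.2 106.43
side fin [475.8 183.7] [ 427.3 -240.5] 84.9 43.8 100.48
side pad [297.8 416.5] [507.2 238.1] 249.0 130.2 13.52
[[[168.8, 262.2]], [[166.0, 263.9]], [[164.1, 265.0]]]
```

```bash
python3 -m crank '[{"offset":[0.644,0.669,0],"dr":[0,0,-0.0605]},{"offset":[0.644,0.669,0],"dr":[0,0,-0.0605]},{"offset":[0.644,0.669,0],"dr":[0,0,-0.0605]},{"offset":[0.644,0.669,0],"dr":[0,0,-0.0605]},{"offset":[0.644,0.669,0],"dr":[0,0,-0.0605]},{"offset":[0.644,0.669,0],"dr":[0,0,-0.0605]},{"offset":[0.644,0.669,0],"dr":[0,0,-0.0605]},{"offset":[0.644,0.669,0],"dr":[0,0,-0.0605]},{"offset":[0.644,0.669,0],"dr":[0,0,-0.0605]},{"offset":[0.644,0.669,0],"dr":[0,0,-0.0605]},{"offset":[0.644,0.669,0],"dr":[0,0,-0.0605]}]' 70 30
```

```text
t: 1.2
tcp_pos: [0.4364, -0.2793, 0.2015]
orientation: [[0.982, 0.189, -0.001], [0.189, -0.982, 0.0], [-0.001, -0.0, -1.0]]
ft_force: [0.2, -0.9, -0.3]
opening: 0.0597
grip_force: 0.0
```

```bash
python3 -m crank '[{"offset":[0.002,0.002,-0.09]},{"offset":[0.002,0.002,-0.18]},{"offset":[0.002,0.002,-0.24]},{"offset":[0.002,0.002,-0.265]},{"offset":[0.002,0.002,-0.265]},{"offset":[0.002,0.002,-0.265]}]' && python3 -m crank '[{"offset":[0,0,0]},{"offset":[0,0,0]},{"offset":[0,0,0]},{"offset":[0,0,0]},{"offset":[0,0,0]},{"offset":[0,0,0]}]' 0 30
```

```text
invalid input at $[0]: expected keys offset, dr
```

```bash
python3 -m crank '[{"offset":[0.002,0.002,-0.09],"dr":[0,0,0]},{"offset":[0.002,0.002,-0.18],"dr":[0,0,0]},{"offset":[0.002,0.002,-0.24],"dr":[0,0,0]},{"offset":[0.002,0.002,-0.265],"dr":[0,0,0]},{"offset":[0.002,0.002,-0.265],"dr":[0,0,0]},{"offset":[0.002,0.002,-0.265],"dr":[0,0,0]}]' && python3 -m crank '[{"offset":[0,0,0],"dr":[0,0,0]},{"offset":[0,0,0],"dr":[0,0,0]},{"offset":[0,0,0],"dr":[0,0,0]},{"offset":[0,0,0],"dr":[0,0,0]},{"offset":[0,0,0],"dr":[0,0,0]},{"offset":[0,0,0],"dr":[0,0,0]}]' 0 30
```

```text
t: 1.8
tcp_pos: [0.4385, -0.2791, 0.0969]
orientation: [[0.982, 0.189, 0.001], [0.189, -0.982, -0.001], [0.001, 0.002, -1.0]]
ft_force: [-0.3, 0.2, 0.0]
opening: 0.0593
grip_force: 0.0
t: 2.4
tcp_pos: [0.4389, -0.2792, 0.0969]
orientation: [[0.982, 0.19, 0.002], [0.19, -0.982, -0.003], [0.001, 0.003, -1.0]]
ft_force: [-0.7, -3.7, 4.1]
opening: 0.0107
grip_force: 30.7
```

```bash
python3 -m crank '[{"offset":[-0.003,0.0155,0],"dr":[0,0,0]},{"offset":[-0.006,0.031,0],"dr":[0,0,0]},{"offset":[-0.009,0.0465,0],"dr":[0,0,0]},{"offset":[-0.012,0.062,0],"dr":[0,0,0]},{"offset":[-0.015,0.0775,0],"dr":[0,0,0]},{"offset":[-0.018,0.093,0],"dr":[0,0,0]},{"offset":[-0.021,0.108,0],"dr":[0,0,0]},{"offset":[-0.0238,0.1228,0],"dr":[0,0,0]},{"offset":[-0.0238,0.1228,0],"dr":[0,0,0]},{"offset":[-0.0238,0.1228,0],"dr":[0,0,0]}]' && python3 -m crank '[{"offset":[0,0,0],"dr":[0,0,0]},{"offset":[0,0,0],"dr":[0,0,0]},{"offset":[0,0,0],"dr":[0,0,0]},{"offset":[0,0,0],"dr":[0,0,0]}]' 60
```

```text
t: 3.4
tcp_pos: [0.4291, -0.2288, 0.0969]
orientation: [[0.982, 0.19, 0.001], [0.19, -0.982, -0.001], [0.001, 0.001, -1.0]]
ft_force: [-1.3, -2.6, 7.4]
opening: 0.0104
grip_force: 31.0
t: 3.8
tcp_pos: [0.428, -0.2279, 0.095]
orientation: [[0.982, 0.19, -0.001], [0.19, -0.982, 0.002], [-0.001, -0.002, -1.0]]
ft_force: [0.3, 1.3, 0.7]
opening: 0.0515
grip_force: 0.0
```

```bash
python3 -m crank '[{"offset":[0,0,0.06],"dr":[0,0,0]},{"offset":[0,0,0.18],"dr":[0,0,0]},{"offset":[0,0,0.3],"dr":[0,0,0]},{"offset":[-0.02,0.69,0.4],"dr":[0,0,0.05]},{"offset":[-0.02,0.69,0.4],"dr":[0,0,0.05]},{"offset":[-0.02,0.69,0.4],"dr":[0,0,0.05]},{"offset":[-0.02,0.69,0.4],"dr":[0,0,0.05]},{"offset":[-0.02,0.69,0.4],"dr":[0,0,0.05]},{"offset":[-0.02,0.69,0.4],"dr":[0,0,0.05]},{"offset":[-0.02,0.69,0.4],"dr":[0,0,0.05]},{"offset":[-0.02,0.69,0.4],"dr":[0,0,0.05]}]' 70
python3 - <<'E'
from h import *
c=snap('top','top1.png');np.savez('top1.npz',**c)
s=snap('side','side1.png');np.savez('side1.npz',**s)
b=cv2.imread('pics/top1.png'); r=cv2.resize(b[225:385,130:500],None,fx=2,fy=2,interpolation=cv2.INTER_CUBIC)
q=cv2.resize(cv2.imread('pics/side1.png')[150:300,340:520],None,fx=1.6,fy=1.6)
o=np.zeros((565,740,3),np.uint8);o[:320]=r;o[323:563,:288]=q;cv2.imwrite('pics/v1.png',o)
E
```

```text
t: 4.9
tcp_pos: [0.4203, 0.0477, 0.2556]
orientation: [[0.956, 0.293, -0.0], [0.293, -0.956, -0.0], [-0.0, 0.0, -1.0]]
ft_force: [-0.3, -0.7, 0.3]
opening: 0.06
grip_force: 0.0
```

View pics/v1.png

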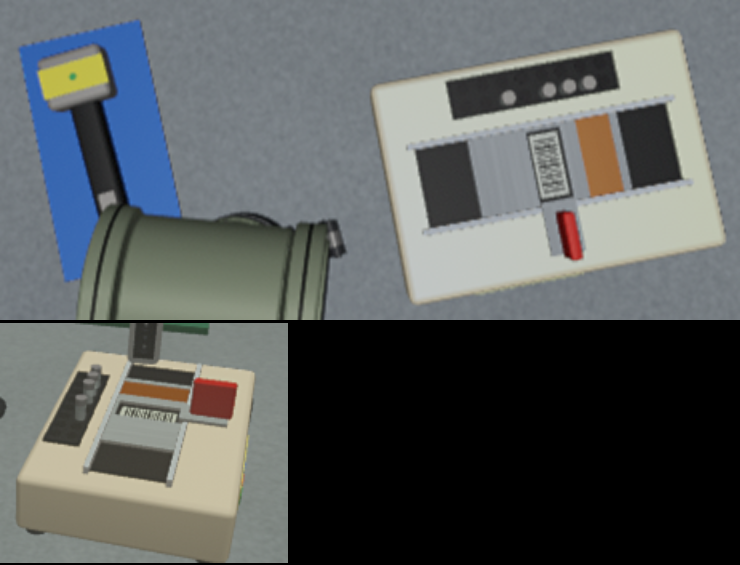

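The shutter is now at the middle stop: the bar-code label shows through the window at crop (549,163), which is about (404,306) in the full picture. Next I'll locate the label and the scanner.

```bash
python3 - <<'E'
from h import *
c=dict(np.load('top1.npz'))
white=lambda h,s,v:(v>205)&(s<40)
p=c['pixels']; print(p[300:306,395:415].mean(2).astype(int))
# dark window outline around the label
for n,f,z,box in [('window',lambda h,s,v:v<105,.08,(392,286,420,328)),('label',lambda h,s,v:v>185,.077,(395,290,415,325)),('yellow',yel,.046,None),('fin',red,.1305,(400,310,430,360)),('amber',amb,.083,(405,270,460,340)),('reader',cream,.075,(300,230,500,390))]:
    for k in comps(c,f,25,1,box): print(n,k.mean(0).round(1),*rect(ray(c,k,z)))
g=comps(c,lambda h,s,v:(h>50)&(h<90)&(s>60),0,3,(155,250,180,275)); print('dot',[(k.mean(0),ray(c,k.mean(0),.046).round(4)) for k in g])
s=dict(np.load('side1.npz'))
g=comps(s,lambda h,s,v:(h>50)&(h<90)&(s>60),0,3,(215,365,250,395)); print('dot',[(k.mean(0),ray(s,k.mean(0),.046).round(4)) for k in g])
print(ray(c,[404.3,306.5],.077), ray(s,[340+148/1.6,150+(413-323)/1.6],.077))
E
```

```text
[[102 169 145 143 127 117 116 118 122 111 116 116 120 160 173 111  69 122
  149 147]
 [ 94 155 144 124 113 115 120 137 154 149 124 122 124 150 171 122  67 113
  149 148]
 [ 92 138 163 150 131 119 123 134 143 144 144 155 136 133 162 156  73 101
  149 149]
 [103 131 172 156 133 142 155 140 126 127 131 141 135 156 168 168  76  86
  147 149]
 [104 114 173 149 120 131 143 150 159 155 117 118 118 125 144 168  88  76
  138 149]
 [128 102 172 163 133 120 120 118 128 126 102 115 120 134 160 172 111  69
  122 148]]
window [408.  306.4] [ 494.  -218.8] 70.0 33.2 11.37
yellow [166.3 262.8] [581.3 259. ] 63.8 26.5 106.59
fin [414.4 342.1] [ 427.8 -227.5] 44.8 15.4 10.6
amber [429.1 302.4] [ 503.6 -266.9] 74.2 30.4 10.85
reader [403. 308.] [ 493.2 -217.8] 316.0 217.9 100.9
dot [(array([166.        , 262.66666667]), array([[0.5817, 0.2598, 0.046 ]]))]
dot [(array([231.27272727, 379.36363636]), array([[0.5807, 0.2593, 0.046 ]]))]
[[ 0.49486054 -0.21891513  0.077     ]] [[ 0.49331903 -0.22251922  0.077     ]]
```

```bash
python3 -m crank '[{"offset":[0.254,0.485,0],"dr":[0,0,0]},{"offset":[0.254,0.485,0],"dr":[0,0,0]},{"offset":[0.254,0.485,0],"dr":[0,0,0]},{"offset":[0.254,0.485,-0.05],"dr":[0,0,0]},{"offset":[0.254,0.485,-0.15],"dr":[0,0,0]},{"offset":[0.254,0.485,-0.25],"dr":[0,0,0]},{"offset":[0.254,0.485,-0.34],"dr":[0,0,0]},{"offset":[0.254,0.485,-0.34],"dr":[0,0,0]},{"offset":[0.254,0.485,-0.34],"dr":[0,0,0]}]'
```

```text
t: 5.9
tcp_pos: [0.5223, 0.24, 0.1193]
orientation: [[0.957, 0.29, -0.002], [0.29, -0.957, -0.001], [-0.002, 0.0, -1.0]]
ft_force: [0.9, 1.1, 0.1]
opening: 0.0596
grip_force: 0.0
```

Down 109 mm, then grip.

```bash
python3 -m crank '[{"offset":[0,0.003,-0.09],"dr":[0,0,0]},{"offset":[0,0.003,-0.17],"dr":[0,0,0]},{"offset":[0,0.003,-0.23],"dr":[0,0,0]},{"offset":[0,0.003,-0.26],"dr":[0,0,0]},{"offset":[0,0.003,-0.273],"dr":[0,0,0]},{"offset":[0,0.003,-0.273],"dr":[0,0,0]},{"offset":[0,0.003,-0.273],"dr":[0,0,0]}]' && python3 -m crank '[{"offset":[0,0,0],"dr":[0,0,0]},{"offset":[0,0,0],"dr":[0,0,0]},{"offset":[0,0,0],"dr":[0,0,0]},{"offset":[0,0,0],"dr":[0,0,0]},{"offset":[0,0,0],"dr":[0,0,0]},{"offset":[0,0,0],"dr":[0,0,0]}]' 0 50
```

```text
t: 6.6
tcp_pos: [0.5241, 0.2429, 0.0126]
orientation: [[0.957, 0.291, 0.004], [0.291, -0.957, 0.001], [0.004, 0.0, -1.0]]
ft_force: [-0.3, 1.8, 0.2]
opening: 0.0602
grip_force: 0.0
t: 7.2
tcp_pos: [0.5221, 0.2425, 0.0105]
orientation: [[0.957, 0.292, -0.0], [0.292, -0.957, -0.0], [-0.0, 0.0, -1.0]]
ft_force: [-0.7, 0.2, 0.6]
opening: 0.0004
grip_force: 0.0
```

```bash
python3 - <<'E'
from h import *
snap('side','side2.png');snap('top','top2.png')
q=cv2.imread('pics/side2.png')[270:470,170:420]; cv2.imwrite('pics/v2.png',cv2.resize(q,None,fx=2.6,fy=2.6))
print(bot.get_state()['opening'],bot.get_state()['grip_force'])
E
```

```text
2.390714726478666e-06 0.0
```

View pics/v2.png

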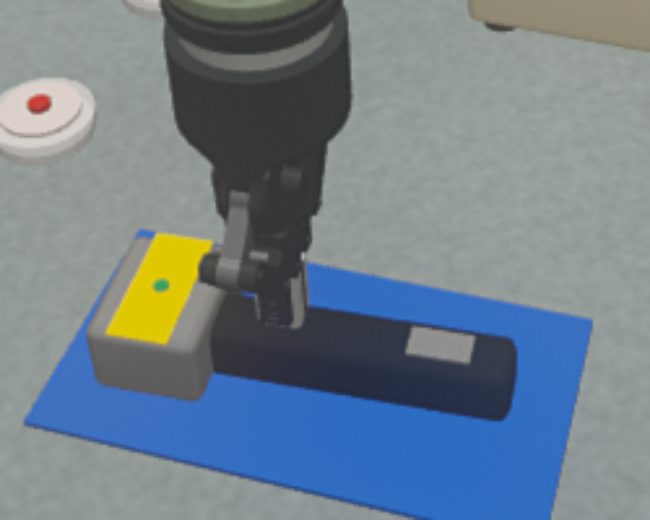

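```bash
python3 - <<'E'
from h import *
s=dict(np.load('side1.npz'))
t=bot.get_state(); p=t['tcp_pos']; print(p,t['ft_force'],t['qpos'].round(2))
for d in(0,.02,.03,.04,.06): print(d,((proj(s,p+[0,0,d])-[170,270])*2.6).round())
b=cv2.imread('pics/top2.png')[220:380,120:260]; cv2.imwrite('pics/v3.png',cv2.resize(b,None,fx=3.5,fy=3.5))
E
```

```text
[0.52209889 0.24252196 0.01050363] [ 0.01750022  0.01845069 -0.64229255] [16.3  24.82 96.44  0.   58.75 89.35]
0 [[285. 355.]]
0.02 [[282. 327.]]
0.03 [[281. 313.]]
0.04 [[280. 299.]]
0.06 [[277. 269.]]
```

View pics/v3.png

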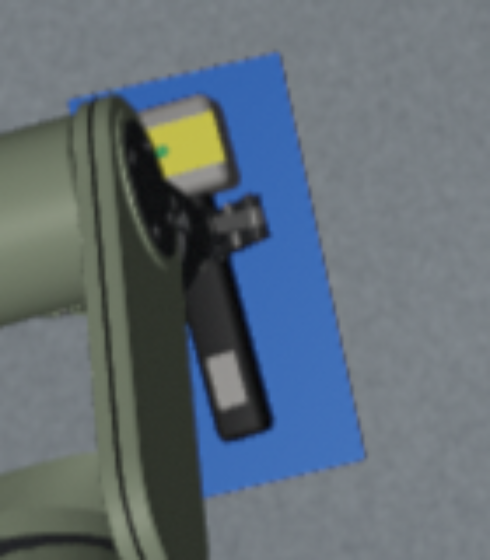

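The side view shows the shut fingers meeting the handle top near crop (280,325), on its centreline. The top view shows the scanner unmoved. Yet the gripper reports shut with zero force, so I'll open it and watch the readings.

```bash
python3 -m crank '[{"offset":[0,0,0],"dr":[0,0,0]},{"offset":[0,0,0],"dr":[0,0,0]}]' 70
python3 -m crank '[{"offset":[0,0,0],"dr":[0,0,0]},{"offset":[0,0,0],"dr":[0,0,0]},{"offset":[0,0,0],"dr":[0,0,0]},{"offset":[0,0,0],"dr":[0,0,0]}]'
python3 - <<'E'
from h import *
s=snap('side','side3.png'); c=snap('top','top3.png')
g=comps(s,lambda h,s,v:(h>50)&(h<90)&(s>60),0,1,(215,365,250,395)); print('dot',[(k.mean(0),ray(s,k.mean(0),.046).round(4)) for k in g])
q=cv2.imread('pics/side3.png')[270:470,170:420]; cv2.imwrite('pics/v4.png',cv2.resize(cv2.convertScaleAbs(q,alpha=2,beta=20),None,fx=2.6,fy=2.6))
E
```

```text
t: 7.5
tcp_pos: [0.5221, 0.2425, 0.0105]
orientation: [[0.957, 0.292, -0.0], [0.292, -0.957, -0.0], [-0.0, 0.0, -1.0]]
ft_force: [-0.6, 0.2, -0.1]
opening: 0.0286
grip_force: 0.0
t: 7.9
tcp_pos: [0.5221, 0.2425, 0.0106]
orientation: [[0.957, 0.291, -0.0], [0.291, -0.957, 0.0], [-0.0, -0.0, -1.0]]
ft_force: [0.3, -0.5, -0.5]
opening: 0.06
grip_force: 0.0
dot [(array([231.27272727, 379.36363636]), array([[0.5807, 0.2593, 0.046 ]]))]
```

View pics/v4.png

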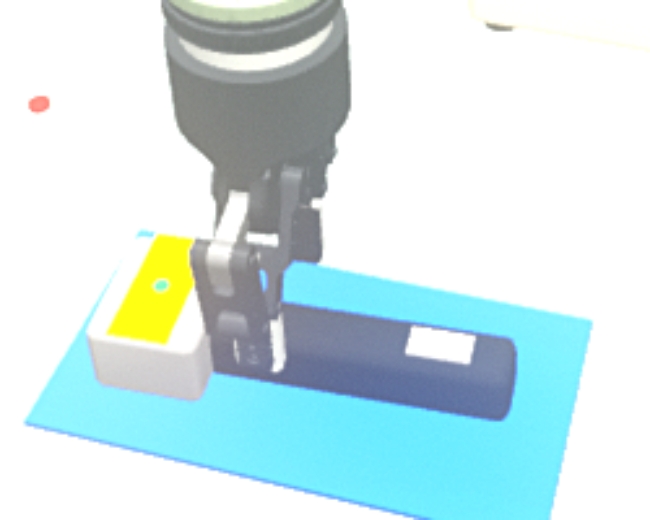

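```bash
python3 - <<'E'
from h import *
s=dict(np.load('side1.npz')); p=bot.get_state()['tcp_pos']
u=np.array([-.291,.957,0])
for o in(.03,.037,.044):
  for z in(.0,.02,.03,.04): print(o,z,((proj(s,[*(p+o*u)[:2],z])-[170,270])*2.6).round())
q=cv2.imread('pics/side3.png')[340:430,235:305]; cv2.imwrite('pics/v5.png',cv2.resize(cv2.convertScaleAbs(q,alpha=2.5,beta=0),None,fx=6,fy=6,interpolation=cv2.INTER_CUBIC))
E
```

```text
0.03 0.0 [[268. 420.]]
0.03 0.02 [[265. 392.]]
0.03 0.03 [[264. 378.]]
0.03 0.04 [[262. 364.]]
0.037 0.0 [[264. 432.]]
0.037 0.02 [[261. 404.]]
0.037 0.03 [[259. 390.]]
0.037 0.04 [[258. 376.]]
0.044 0.0 [[260. 444.]]
0.044 0.02 [[256. 417.]]
0.044 0.03 [[255. 403.]]
0.044 0.04 [[253. 388.]]
```

View pics/v5.png

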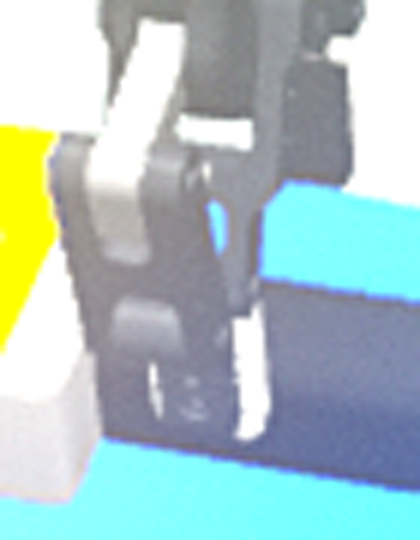

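The near fingertip (v5 crop 250,437) projects to about 35–40 mm above the bench, though the reported TCP is 10 mm. So the tips sit roughly 20 mm above the reported TCP and closed just over the handle's top. I'll go 17 mm lower, slowly, and grip again.

```bash
python3 -m crank '[{"offset":[0,0,-0.012],"dr":[0,0,0]},{"offset":[0,0,-0.024],"dr":[0,0,0]},{"offset":[0,0,-0.034],"dr":[0,0,0]},{"offset":[0,0,-0.0425],"dr":[0,0,0]},{"offset":[0,0,-0.0425],"dr":[0,0,0]},{"offset":[0,0,-0.0425],"dr":[0,0,0]}]' && python3 -m crank '[{"offset":[0,0,0],"dr":[0,0,0]},{"offset":[0,0,0],"dr":[0,0,0]},{"offset":[0,0,0],"dr":[0,0,0]},{"offset":[0,0,0],"dr":[0,0,0]},{"offset":[0,0,0],"dr":[0,0,0]},{"offset":[0,0,0],"dr":[0,0,0]}]' 0 50
```

```text
t: 8.6
tcp_pos: [0.522, 0.2425, -0.0066]
orientation: [[0.957, 0.291, -0.0], [0.291, -0.957, -0.0], [-0.0, -0.0, -1.0]]
ft_force: [-0.7, 0.7, 0.6]
opening: 0.0599
grip_force: 0.0
t: 9.2
tcp_pos: [0.5227, 0.2426, -0.0059]
orientation: [[0.957, 0.292, 0.001], [0.292, -0.957, 0.0], [0.001, 0.0, -1.0]]
ft_force: [0.2, -0.3, 3.5]
opening: 0.0286
grip_force: 51.5
```

```bash
python3 -m crank '[{"offset":[0,0,0.02],"dr":[0,0,0]},{"offset":[0,0,0.06],"dr":[0,0,0]},{"offset":[0,0,0.13],"dr":[0,0,0]},{"offset":[0,0,0.21],"dr":[0,0,0]},{"offset":[0,0,0.29],"dr":[0,0,0]},{"offset":[0,0,0.37],"dr":[0,0,0]},{"offset":[0,0,0.45],"dr":[0,0,0]},{"offset":[0,0,0.51],"dr":[0,0,0]},{"offset":[0,0,0.55],"dr":[0,0,0]},{"offset":[0,0,0.565],"dr":[0,0,0]},{"offset":[0,0,0.565],"dr":[0,0,0]}]' && python3 -m crank '[{"offset":[0,-0.03,0],"dr":[0,0,0.02]},{"offset":[0,-0.08,0],"dr":[0,0,0.06]},{"offset":[0,-0.15,0],"dr":[0,0,0.11]},{"offset":[0,-0.22,0],"dr":[0,0,0.16]},{"offset":[0,-0.29,0],"dr":[0,0,0.21]},{"offset":[0,-0.36,0],"dr":[0,0,0.26]},{"offset":[0,-0.43,0],"dr":[0,0,0.31]},{"offset":[0,-0.5,0],"dr":[0,0,0.36]},{"offset":[0,-0.56,0],"dr":[0,0,0.4]},{"offset":[0,-0.61,0],"dr":[0,0,0.43]},{"offset":[0,-0.64,0],"dr":[0,0,0.45]},{"offset":[0,-0.65,0],"dr":[0,0,0.45]}]'
```

```text
t: 10.3
tcp_pos: [0.5224, 0.2427, 0.2209]
orientation: [[0.957, 0.292, 0.002], [0.292, -0.957, 0.001], [0.002, -0.0, -1.0]]
ft_force: [-0.1, -0.1, -3.4]
opening: 0.0289
grip_force: 51.0
t: 11.5
tcp_pos: [0.5209, -0.0185, 0.2178]
orientation: [[0.328, 0.945, -0.003], [0.945, -0.328, 0.0], [-0.001, -0.003, -1.0]]
ft_force: [-0.1, 1.2, -2.5]
opening: 0.0286
grip_force: 51.0
```

```bash
python3 -m crank '[{"offset":[-0.002,-0.03,0],"dr":[0,0,0.01]},{"offset":[-0.005,-0.08,0],"dr":[0,0,0.03]},{"offset":[-0.01,-0.15,0],"dr":[0,0,0.06]},{"offset":[-0.015,-0.22,0],"dr":[0,0,0.09]},{"offset":[-0.02,-0.29,0],"dr":[0,0,0.12]},{"offset":[-0.025,-0.36,0],"dr":[0,0,0.15]},{"offset":[-0.03,-0.43,0],"dr":[0,0,0.18]},{"offset":[-0.035,-0.5,0],"dr":[0,0,0.21]},{"offset":[-0.038,-0.56,0],"dr":[0,0,0.23]},{"offset":[-0.038,-0.61,0],"dr":[0,0,0.24]},{"offset":[-0.038,-0.64,0],"dr":[0,0,0.25]},{"offset":[-0.038,-0.652,0],"dr":[0,0,0.25]}]' && python3 -m crank '[{"offset":[0,0,-0.03],"dr":[0,0,0]},{"offset":[0,0,-0.07],"dr":[0,0,0]},{"offset":[0,0,-0.12],"dr":[0,0,0]},{"offset":[0,0,-0.16],"dr":[0,0,0]},{"offset":[0,0,-0.18],"dr":[0,0,0]},{"offset":[0,0,-0.18],"dr":[0,0,0]},{"offset":[0,0,-0.18],"dr":[0,0,0]}]'
cat > m.py <<'E'
from h import *
from scipy.optimize import least_squares
c=snap('top','topm.png');s=snap('side','sidem.png')
grn=lambda h,s,v:(h>50)&(h<95)&(s>80)
def dot(c):
    k=comps(c,yel,30,1)[0]; x0,y0=k.min(0);x1,y1=k.max(0)
    g=comps(c,grn,0,1,(int(x0),int(y0),int(x1)+1,int(y1)+1)); return k,(g[0].mean(0) if g else None)
kc,dc=dot(c);ks,ds=dot(s); print(dc,ds,kc.mean(0),ks.mean(0))
if dc is not None and ds is not None:
    r=least_squares(lambda X:np.r_[(proj(c,X)[0]-dc),(proj(s,X)[0]-ds)],[.5,-.22,.18]); print('dot xyz',r.x.round(4),'res',r.fun.round(1))
for z in(.175,.179): print(rect(ray(c,kc,z)),rect(ray(s,ks,z)))
t=bot.get_state();o=t['orientation'];p=t['tcp_pos'];print(t['t'],p.round(4),'lens',(p+.062*o[:,0]).round(4),np.degrees(np.arctan2(o[1,0],o[0,0])).round(2),o[2].round(4))
E
python3 m.py
```

```text
t: 12.7
tcp_pos: [0.5065, -0.2785, 0.2183]
orientation: [[-0.188, 0.982, -0.002], [0.982, 0.188, 0.001], [0.002, -0.001, -1.0]]
ft_force: [-0.1, 0.1, -2.7]
opening: 0.0287
grip_force: 51.0
t: 13.4
tcp_pos: [0.5072, -0.2779, 0.1477]
orientation: [[-0.19, 0.982, 0.0], [0.982, 0.19, 0.0], [-0.0, 0.0, -1.0]]
ft_force: [-0.4, -0.5, -2.1]
opening: 0.0289
grip_force: 50.9
[416.125 305.   ] [438.   142.25] [416.2755102  305.09183673] [437.71910112 142.84269663]
dot xyz [ 0.4952 -0.2181  0.2013] res [ 0.2  0.5 -0.5 -0. ]
(array([ 496.4, -222.6]), np.float32(65.8), np.float32(28.2), 10.36) (array([ 513.2, -277.4]), np.float32(70.2), np.float32(33.3), 10.93)
(array([ 496.4, -221.8]), np.float32(65.5), np.float32(28.1), 10.36) (array([ 510.3, -268.1]), np.float32(69.4), np.float32(33.0), 10.93)
13.5 [ 0.5078 -0.2786  0.1487] lens [ 0.496  -0.2177  0.1487] 100.96 [-0.0016  0.0016 -1.    ]
```

```bash
python3 -m crank '[{"offset":[-0.003,-0.001,-0.015],"dr":[0,0,0]},{"offset":[-0.003,-0.001,-0.03],"dr":[0,0,0]},{"offset":[-0.003,-0.001,-0.045],"dr":[0,0,0]},{"offset":[-0.003,-0.001,-0.055],"dr":[0,0,0]},{"offset":[-0.003,-0.001,-0.055],"dr":[0,0,0]},{"offset":[-0.003,-0.001,-0.055],"dr":[0,0,0]},{"offset":[-0.003,-0.001,-0.055],"dr":[0,0,0]},{"offset":[-0.003,-0.001,-0.055],"dr":[0,0,0]}]'; python3 m.py; python3 - <<'E'
import cv2
a=cv2.imread('pics/sidem.png')[60:300,340:560];b=cv2.imread('pics/topm.png')[230:390,310:500]
import numpy as np
o=np.zeros((480,790,3),np.uint8);o[:,:420]=cv2.resize(a,(420,480));o[:311,421:]=cv2.resize(b,(369,311));cv2.imwrite('pics/v6.png',o)
E
```

```text
t: 14.3
tcp_pos: [0.506, -0.2789, 0.1259]
orientation: [[-0.19, 0.982, 0.001], [0.982, 0.19, -0.0], [-0.001, 0.0, -1.0]]
ft_force: [0.1, -0.5, -1.9]
opening: 0.0285
grip_force: 51.0
[414.5 306. ] None [414.5257732  305.97938144] [437.92222222 155.34444444]
(array([ 495.1, -219.9]), np.float32(63.8), np.float32(26.4), 10.56) (array([ 495.1, -225.3]), np.float32(66.8), np.float32(31.1), 10.36)
(array([ 495. , -219.1]), np.float32(63.6), np.float32(26.3), 10.56) (array([ 492.5, -216.6]), np.float32(66.0), np.float32(30.7), 10.36)
14.4 [ 0.5059 -0.2788  0.1259] lens [ 0.4942 -0.218   0.1259] 100.95 [-4.e-04  4.e-04 -1.e+00]
```

View pics/v6.png

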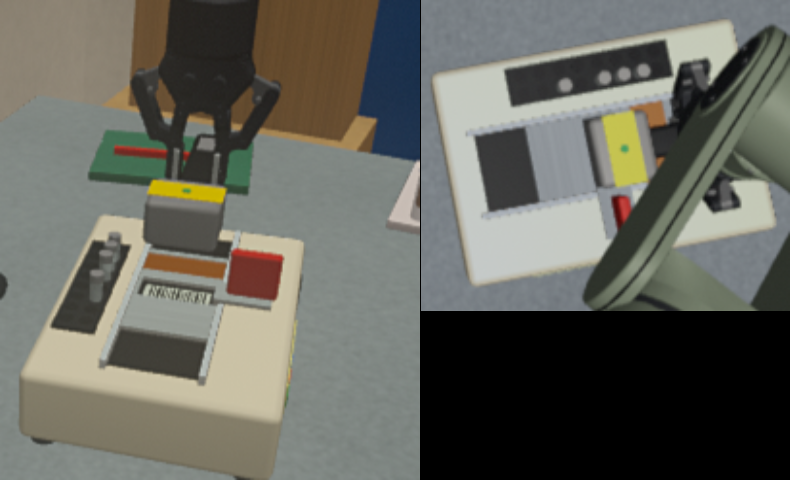

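The scanner is level over the label, with its yellow top at (624,150) in the right-hand panel and its scan line along the label. The shutter is still open. Holding for 2.2 s.

```bash
python3 -m crank '[{"offset":[0,0,0.002],"dr":[0,0,0]},{"offset":[0,0,0.002],"dr":[0,0,0]},{"offset":[0,0,0.002],"dr":[0,0,0]},{"offset":[0,0,0.002],"dr":[0,0,0]},{"offset":[0,0,0.002],"dr":[0,0,0]},{"offset":[0,0,0.002],"dr":[0,0,0]},{"offset":[0,0,0.002],"dr":[0,0,0]},{"offset":[0,0,0.002],"dr":[0,0,0]},{"offset":[0,0,0.002],"dr":[0,0,0]},{"offset":[0,0,0.002],"dr":[0,0,0]},{"offset":[0,0,0.002],"dr":[0,0,0]},{"offset":[0,0,0.002],"dr":[0,0,0]}]' && python3 -m crank '[{"offset":[0,0,0],"dr":[0,0,0]},{"offset":[0,0,0],"dr":[0,0,0]},{"offset":[0,0,0],"dr":[0,0,0]},{"offset":[0,0,0],"dr":[0,0,0]},{"offset":[0,0,0],"dr":[0,0,0]},{"offset":[0,0,0],"dr":[0,0,0]},{"offset":[0,0,0],"dr":[0,0,0]},{"offset":[0,0,0],"dr":[0,0,0]},{"offset":[0,0,0],"dr":[0,0,0]},{"offset":[0,0,0],"dr":[0,0,0]},{"offset":[0,0,0],"dr":[0,0,0]},{"offset":[0,0,0],"dr":[0,0,0]}]'
```

```text
t: 15.6
tcp_pos: [0.5058, -0.2787, 0.1264]
orientation: [[-0.19, 0.982, 0.0], [0.982, 0.19, -0.0], [-0.0, 0.0, -1.0]]
ft_force: [-0.1, -0.8, -2.5]
opening: 0.0286
grip_force: 51.0
t: 16.8
tcp_pos: [0.5057, -0.2787, 0.1264]
orientation: [[-0.19, 0.982, -0.0], [0.982, 0.19, -0.0], [-0.0, -0.0, -1.0]]
ft_force: [-0.5, 0.4, -1.9]
opening: 0.0284
grip_force: 51.0
```

```bash
python3 -m crank '[{"offset":[0,0,0.03],"dr":[0,0,0]},{"offset":[0,0,0.08],"dr":[0,0,0]},{"offset":[0,0,0.15],"dr":[0,0,0]},{"offset":[0,0.03,0.2],"dr":[0,0,-0.02]},{"offset":[0,0.08,0.23],"dr":[0,0,-0.06]},{"offset":[0,0.15,0.235],"dr":[0,0,-0.11]},{"offset":[0,0.22,0.235],"dr":[0,0,-0.16]},{"offset":[0,0.29,0.235],"dr":[0,0,-0.21]},{"offset":[0,0.36,0.235],"dr":[0,0,-0.26]},{"offset":[0,0.42,0.235],"dr":[0,0,-0.3]},{"offset":[0,0.46,0.235],"dr":[0,0,-0.33]},{"offset":[0,0.48,0.235],"dr":[0,0,-0.34]}]' && python3 -m crank '[{"offset":[0,0.03,0],"dr":[0,0,-0.01]},{"offset":[0,0.08,0],"dr":[0,0,-0.04]},{"offset":[0.005,0.15,0],"dr":[0,0,-0.08]},{"offset":[0.01,0.23,0],"dr":[0,0,-0.12]},{"offset":[0.015,0.31,0],"dr":[0,0,-0.16]},{"offset":[0.02,0.4,0],"dr":[0,0,-0.2]},{"offset":[0.025,0.49,0],"dr":[0,0,-0.24]},{"offset":[0.03,0.58,0],"dr":[0,0,-0.28]},{"offset":[0.03,0.66,0],"dr":[0,0,-0.32]},{"offset":[0.03,0.73,0],"dr":[0,0,-0.36]},{"offset":[0.03,0.78,0],"dr":[0,0,-0.38]},{"offset":[0.03,0.81,0],"dr":[0,0,-0.389]}]'; python3 -m crank '[{"offset":[0,0,0],"dr":[0,0,0]},{"offset":[0,0,0],"dr":[0,0,0]}]'
```

```text
t: 18.0
tcp_pos: [0.5059, -0.0851, 0.2216]
orientation: [[0.498, 0.867, 0.001], [0.867, -0.498, 0.0], [0.001, 0.001, -1.0]]
ft_force: [0.7, 0.2, -1.9]
opening: 0.0286
grip_force: 50.9
t: 19.2
tcp_pos: [0.5177, 0.2392, 0.2215]
orientation: [[0.972, 0.234, 0.001], [0.234, -0.972, 0.001], [0.001, -0.0, -1.0]]
ft_force: [0.6, 0.3, -2.6]
opening: 0.0286
grip_force: 50.9
t: 19.4
tcp_pos: [0.5179, 0.2371, 0.221]
orientation: [[0.972, 0.234, 0.001], [0.234, -0.972, -0.0], [0.001, 0.001, -1.0]]
ft_force: [0.4, -0.3, -2.0]
opening: 0.0285
grip_force: 51.0
```

```bash
python3 -m crank '[{"offset":[0,0.004,-0.05],"dr":[0,0,0]},{"offset":[0,0.004,-0.12],"dr":[0,0,0]},{"offset":[0,0.004,-0.2],"dr":[0,0,0]},{"offset":[0,0.004,-0.28],"dr":[0,0,0]},{"offset":[0,0.004,-0.36],"dr":[0,0,0]},{"offset":[0,0.004,-0.43],"dr":[0,0,0]},{"offset":[0,0.004,-0.48],"dr":[0,0,0]},{"offset":[0,0.004,-0.52],"dr":[0,0,0]},{"offset":[0,0.004,-0.54],"dr":[0,0,0]},{"offset":[0,0.004,-0.55],"dr":[0,0,0]},{"offset":[0,0.004,-0.556],"dr":[0,0,0]},{"offset":[0,0.004,-0.56],"dr":[0,0,0]}]' && python3 -m crank '[{"offset":[0,0,-0.001],"dr":[0,0,0]},{"offset":[0,0,-0.002],"dr":[0,0,0]},{"offset":[0,0,-0.003],"dr":[0,0,0]},{"offset":[0,0,-0.003],"dr":[0,0,0]}]'
```

```text
t: 20.6
tcp_pos: [0.5187, 0.239, -0.0027]
orientation: [[0.973, 0.233, 0.002], [0.233, -0.973, 0.001], [0.002, -0.0, -1.0]]
ft_force: [0.1, 0.3, -1.0]
opening: 0.0284
grip_force: 50.9
t: 21.0
tcp_pos: [0.5178, 0.239, -0.0046]
orientation: [[0.972, 0.233, 0.0], [0.233, -0.972, 0.0], [0.0, -0.0, -1.0]]
ft_force: [-0.5, -0.2, -2.0]
opening: 0.0288
grip_force: 50.9
```

```bash
python3 -m crank '[{"offset":[0,0,-0.001],"dr":[0,0,0]},{"offset":[0,0,-0.002],"dr":[0,0,0]},{"offset":[0,0,-0.003],"dr":[0,0,0]},{"offset":[0,0,-0.003],"dr":[0,0,0]},{"offset":[0,0,-0.003],"dr":[0,0,0]}]'
```

```text
t: 21.5
tcp_pos: [0.5178, 0.2389, -0.0059]
orientation: [[0.973, 0.233, -0.0], [0.233, -0.973, 0.0], [-0.0, -0.0, -1.0]]
ft_force: [-0.8, -0.2, -0.4]
opening: 0.0285
grip_force: 51.1
```

```bash
python3 -m crank '[{"offset":[0,0,0],"dr":[0,0,0]},{"offset":[0,0,0],"dr":[0,0,0]},{"offset":[0,0,0],"dr":[0,0,0]},{"offset":[0,0,0],"dr":[0,0,0]},{"offset":[0,0,0],"dr":[0,0,0]}]' 70 && python3 -m crank '[{"offset":[0,0,0.03],"dr":[0,0,0]},{"offset":[0,0,0.1],"dr":[0,0,0]},{"offset":[0,0,0.2],"dr":[0,0,0]},{"offset":[0,0,0.3],"dr":[0,0,0]},{"offset":[0,0,0.4],"dr":[0,0,0]},{"offset":[0,0,0.5],"dr":[0,0,0]},{"offset":[-0.25,-0.5,0.55],"dr":[0,0,0]},{"offset":[-0.25,-0.5,0.55],"dr":[0,0,0]},{"offset":[-0.25,-0.5,0.55],"dr":[0,0,0]},{"offset":[-0.25,-0.5,0.55],"dr":[0,0,0]},{"offset":[-0.25,-0.5,0.55],"dr":[0,0,0]},{"offset":[-0.25,-0.5,0.55],"dr":[0,0,0]}]'
python3 - <<'E'
from h import *
c=snap('top','topf.png');s=snap('side','sidef.png')
for n,k in(('top',c),('side',s)): print(n,*rect(ray(k,comps(k,yel,30)[0],.046)),comps(k,yel,30)[0].mean(0))
E
```

```text
t: 22.0
tcp_pos: [0.5179, 0.239, -0.0059]
orientation: [[0.972, 0.233, 0.0], [0.233, -0.972, 0.0], [0.0, -0.0, -1.0]]
ft_force: [-0.1, 0.5, -0.1]
opening: 0.0599
grip_force: 0.0
t: 23.2
tcp_pos: [0.4169, 0.0367, 0.2153]
orientation: [[0.973, 0.229, 0.002], [0.229, -0.973, -0.001], [0.002, 0.002, -1.0]]
ft_force: [-0.6, 0.1, 0.4]
opening: 0.0599
grip_force: 0.0
top [577.4 252.2] 64.1 26.5 103.02 [169.70588235 264.6       ]
side [576.3 252.7] 65.9 29.9 103.4 [236.95652174 378.13913043]
```

View pics/topf.png

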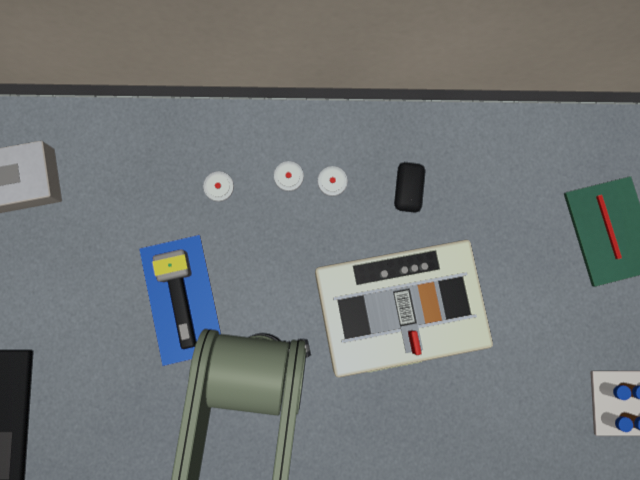

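The scanner lies along the pad with its head at (170,265), the label is uncovered at (404,306), and the dishes and mouse have not moved.

```bash
python3 -c "
from plant import bot
print(bot.sign_off())"
```

```text
the job is handed in; nothing more can be done
None
```

The job is handed in at about 23 s of robot time: the shutter moved one click to the open window, the label was scanned for over 2 s at about 6 cm, and the scanner is back along the pad with nothing else disturbed; the first grip closed just above the handle without moving the scanner, and the second held.

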